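# Start two frozen slices in the toaster

## Task

Toast the two frozen slices: with a fingertip push the toaster's lever right down and let it go, so that it springs back part of the way and catches there with the bread inside. Then, with the lever caught, press the blue frozen-bread button on the toaster's top in and let it come back up. Grasp and lift nothing, do not press the red stop button, and leave the toaster and the mugs, timer and travel mug standing where they are.

Things in the scene. Friction and masses are not known exactly. Their poses are not given: they have to be found in the camera images.
- toaster: Two-slot toaster, pale sides, cream top, loose on its feet, about 2 kg. Origin on the worktop. Its -y axis points out of the short end with the lever (towards the robot), x runs across, z up: housing x -88 to 74, y -132 to 156, top z 183 mm; the lever end leans back to y -118 near the top. A small dial on that end (x 25, z 52, out to y -145 mm) plays no part.
- toaster_lever (a joint): Lever travel straight down, m: 0 = up (rest), 0.065 = bottom stop. A spring lifts it (4 N at the top, 9 N at the bottom, 1 N friction); from 0.024 to 0.040 it also pushes a sprung catch aside (about 10 N in all). Past 0.042 the catch has snapped in: let go from there it rises to 0.040 and stays caught; let go earlier it springs back to 0.
- lever_top (a point): Point on the flat top of the black lever pad, moving with it, axes as the toaster's: toaster x -7, y -145, z 151 mm when up. Pad 40 mm wide (along x), 13 mm thick; it ends 11 mm outside this point, the housing is 17 to 22 mm inside it. When down the pad lies deep below the toaster's top: lean the gripper's body away from the toaster, fingers pointing inward 30 degrees or more off vertical.
- slices_top (a point): Middle of the top edges of the two bread slices that stand in the slots on the lever's carriage and sink with it: 215 mm high (32 mm out of the toaster) when the lever is up, below the toaster's top when caught. They span toaster y -55 to 80 mm.
- frozen_button (a joint): Travel of the blue button straight down, in m: 0 = up, 0.004 = fully in. Sprung: 1.2 N to start, 2.8 N fully in; comes back up by itself.
- frozen_button_top (a point): Centre of the top of the blue round button (21 mm diameter) in a steel bezel (29 mm) on the toaster's top deck between the lever end and the slots: toaster x -29.5, y -86, z 193.5 mm when up. The bezel's top is 7.5 mm below the button's.
- stop_button (a joint): Travel of the red button straight down, in m, 0 = up, 0.004 = fully in. Not to be pressed.
- stop_button_top (a point): Centre of the top of the red round button, same make as the blue one, 45 mm beside it along the toaster's +x.
- mug_tea: White mug with red-brown inside, 98 mm high, 89 mm across, loose bystander. Origin under it.
- mug_2: Cream mug, 101 mm high, 78 mm across, loose bystander. Origin under it.
- kitchen_timer: Round white and mint wind-up timer, 71 mm across, 58 mm high, loose bystander. Origin under it.
- travel_mug: Orange travel mug with black lid, 86 mm across, 170 mm high, loose bystander. Origin under it.

How it is judged:
On the way, in this order (a step that is already met when the one before it is completed fails the run):
1. the lever is pushed down past its catch (46 mm or more) (value of joint toaster_lever above 0.046 m), for 0.05 s.
2. the lever is let go and stays caught at mid travel (36 to 44 mm), untouched (value of joint toaster_lever between 0.036 and 0.044 m and contact force between the fingers and toaster below 0.2 N), for 0.3 s.
3. the blue button is pressed in (2.5 mm or more) with the lever caught (value of joint frozen_button above 0.0025 m and value of joint toaster_lever above 0.036 m), for 0.05 s.
At the end, for the whole second after the job is handed in: The lever rests caught at mid travel (36 to 44 mm down), both buttons are up (under 1 mm), and the toaster stands still, level, within 30 mm of where it was; the mugs, timer and travel mug are within 30 mm of where they were (value of joint toaster_lever between 0.036 and 0.044 m and value of joint each of frozen_button, stop_button below 0.001 m and linear speed of toaster below 0.02 m/s and distance of each of toaster, mug_tea, mug_2, kitchen_timer, travel_mug from where it was at the start of the episode below 0.03 m and angle between toaster's own z axis and vertical below 0.05 rad); the robot touches nothing.
It fails at once if the red stop button is pressed (value of joint stop_button above 0.002 m).
It fails at once if the toaster is lifted, tipped or shoved away (height (world z) of toaster above 0.015 m or angle between toaster's own z axis and vertical above 0.12 rad or distance of toaster from where it was at the start of the episode above 0.04 m).
It fails at once if a mug, the timer or the travel mug is lifted or knocked away (distance of any of mug_tea, mug_2, kitchen_timer, travel_mug from where it was at the start of the episode above 0.04 m).
It also fails if it takes over 35 s, if anything falls off the work surface, if the arm or the gripper's body presses on something with over 40 N, if the wrist force passes 120 N, or if a joint passes its speed limit or range.

## Robot

A 6-joint arm with a two-finger parallel gripper is mounted at the origin on a cart in front of the work surface, level with it; the furniture and walls round the work are solid. World frame = base frame: x ahead of the robot, y to its left, z up, the work surface at z = 0. Lengths are in m, angles in rad, forces in N, time in s.
With the tool pointing down it reaches from about 0.3 to 0.775 m from the base axis. Payload 14.6 kg.
Tool frame: the origin (TCP) lies at the very end of the fingers, on their centre line; the grasp point (between the pads) lies 19 mm behind it; z points along the fingers, y is the line along which they close (so a half turn about z gives the same grasp; the last joint's range is limited). The gripper opens to 85 mm and grips with 20 to 120 N. Pads are 22 mm wide; open, the fingers measure 114 mm over their backs; the gripper's body (76 mm by 85 mm) begins 54 mm behind the grasp point. The pads swing forward as they close: fully open they stand 13 mm farther back than shut.
Start: joints at [-1.268, 0.3, 1.521, -0, 1.321, -0.067], TCP at [0.199, -0.513, 0.231] pointing down, gripper open.
Joint ranges: [-3.03, 3.03], [-0.79, 2.21], [0.23, 2.52], [-1.04, 4.18], [0, 3.07], [-2.55, 2.55]. Speed limits (rad/s): [2.22, 2.22, 2.57, 3.14, 3.14, 3.14].

## Interface

Orientations are given as a unit quaternion [w, x, y, z].
In Python, from bench import monitor, cams, sign_off, nets gives the robot as it stands.
- The arm moves only by the shell command python3 -m handwheel 'ROWS' [FORCE]. ROWS is JSON, a list of rows, each an object of numbers: "tx", "ty", "tz": the shift along the tool's x, y, z scaled (see below); "ax", "ay", "az": the turn, a rotation vector about the tool's x, y, z scaled (see below); "claw": the opening, from -1 (shut) to 1 (fully open). In form: [{"tx": .., "ty": .., "tz": .., "ax": .., "ay": .., "az": .., "claw": ..}, ...]. A call has 1 to 5 rows; each row shifts and turns the commanded pose from where the row before left it, along the tool's axes as they then stand; what a row does not reach is not made up. The controller multiplies each number of a shift by 0.3 m and each number of a turn by 30 degrees. A row lasts 1/8 s, in which the tool goes at most 62.5 mm and 10.7 degrees, less where a joint would pass 70% of its speed; a pose out of reach is approached as far as the arm can. A call with a number of a shift or a turn outside -1 to 1 is refused whole. A call with a gripper value outside its range is refused whole. The fingers move at their own pace and stop on an object; FORCE is the grip in N (left out, the last holds). Time passes only in rows, so rows that do not move let the fingers close. It gives the time, the measured TCP pose, the force, the opening and the grip force at its end, in the units of the state.
- monitor.state(): the state, without advancing time (a new reading comes with each control period).
- cams.read_camera(name): name is "side" or "top" or "wrist"; returns a dict with "pixels" (400x640x3 uint8, blue, green, red), "range_z" (400x640 float32, m along the optical axis (not along the pixel's ray), 0 where there is no reading), "camera_matrix" (3x3 intrinsics, pixels), "cam_to_world" (4x4, takes a point from camera to world coordinates). Camera axes: x right, y down, z forward; pixel columns grow to the right and rows downward; lengths in m; the calibration is good to about 2 mm. A picture is of the moment at which its call begins.
- sign_off(): hands the job in; it is judged then, once.
Trained networks look in a picture, given as the dict that the camera call returned (one of the last four; its "shot" number tells which), for a name from the list of things; names that differ only in an ending like _2 or _b are one class to them, and where a whole thing is asked for, a point or a joint stands for the part that bears it (a point fixed in the world has none). Each returns a list of dicts, best first, with "p" (0 to 1); they miss things now and then, are a little off and sometimes report something else, mostly with a low value. They report only what shows in the picture. A call takes as long as a camera call.
- nets.recognise(picture, target): "bbox" ([left, top, width, height] in pixels, round what is visible of it).
- nets.silhouettes(picture, target): "pixels" (400x640 bool, what is visible of it) and "bbox" ([left, top, width, height] in pixels, round what is visible of it).
The state is a dict: "time_s": time; "joint_positions": joint angles; "joint_velocities": joint speeds; "tau": joint torques, N m; "tool_pos": TCP position; "tool_rot": TCP orientation; "force": force on the tool from outside, world axes, zero at the start; "wrist_torque": the same for the moment, N m; "grip_width": opening from 0.0 (shut) to 1.0 (fully open); "gripper_force": force on a finger pad.
Only numpy, scipy, OpenCV 4.12 (cv2) and the standard library are available. Lean on these libraries where they do the work, as an engineer would, in place of code of your own. Each camera call takes 0.05 s, during which the arm holds its last target. There are 200 camera calls.

## Working session

There is one attempt and no reset: what is moved stays moved. The work goes in short steps, Python scripts to look and compute and a shell command to move; the robot and the scene stay as the last step left them, time stands still between calls to the robot, and variables do not carry over. Pictures are saved under pics/ and viewed, at most 10 in all, crops included, and the job is handed in when it is done.

```bash
mkdir -p pics; cat > h.py <<'E'
import numpy as np, cv2
from bench import monitor, cams, sign_off, nets
def cloud(p):
    z=p["range_z"];K=p["camera_matrix"];v,u=np.indices(z.shape)
    P=np.stack([(u-K[0,2])/K[0,0]*z,(v-K[1,2])/K[1,1]*z,z],-1)
    T=p["cam_to_world"];W=P@T[:3,:3].T+T[:3,3];W[z==0]=np.nan;return W
E
python3 - <<'E'
from h import *
ims=[]
for c in("top","side"):
    p=cams.read_camera(c);W=cloud(p);np.savez("pics/"+c,W=W,px=p["pixels"]);ims.append(p["pixels"].copy())
    for t in("toaster","toaster_lever","frozen_button","stop_button","mug_tea","mug_2","kitchen_timer","travel_mug"):
        for d in nets.silhouettes(p,t)[:2]:
            m=d["pixels"];q=W[m];q=q[~np.isnan(q[:,0])]
            print(c,t,round(d["p"],2),d["bbox"],np.median(q,0).round(3) if len(q) else"",(np.percentile(q,[2,98],axis=0).round(3).tolist() if len(q) else ""))
cv2.imwrite("pics/a.png",ims[0]);cv2.imwrite("pics/b.png",ims[1])
E
```

```text
top toaster 0.97 [273.4, 130.7, 73.1, 102.0] [ 0.601 -0.03   0.18 ] [[0.467, -0.126, 0.065], [0.74, 0.06, 0.213]]
top toaster_lever 0.73 [371.3, 217.6, 33.4, 24.9] [ 0.474 -0.282  0.02 ] [[0.432, -0.328, 0.001], [0.504, -0.236, 0.101]]
top toaster_lever 0.62 [286.0, 158.3, 39.5, 75.9] [ 0.6   -0.017  0.204] [[0.461, -0.077, 0.072], [0.666, 0.033, 0.217]]
top frozen_button 0.46 [289.7, 201.6, 5.8, 7.8] [0.529 0.022 0.192] [[0.523, 0.015, 0.187], [0.537, 0.029, 0.196]]
top mug_tea 0.86 [420.5, 241.5, 36.6, 22.0] [ 0.398 -0.45   0.06 ] [[0.358, -0.487, 0.029], [0.435, -0.39, 0.098]]
top mug_tea 0.18 [288.5, 159.9, 37.4, 73.1] [ 0.598 -0.017  0.207] [[0.461, -0.076, 0.117], [0.664, 0.033, 0.217]]
top mug_2 0.69 [371.3, 217.6, 35.3, 25.6] [ 0.474 -0.282  0.016] [[0.432, -0.331, -0.001], [0.506, -0.236, 0.101]]
top kitchen_timer 0.72 [180.5, 174.1, 23.8, 20.6] [0.625 0.355 0.035] [[0.597, 0.328, -0.003], [0.658, 0.395, 0.061]]
top kitchen_timer 0.21 [275.2, 129.0, 70.2, 106.1] [ 0.602 -0.032  0.18 ] [[0.467, -0.128, 0.061], [0.74, 0.062, 0.213]]
top travel_mug 0.71 [179.7, 131.1, 33.8, 31.
[... 181 characters left out ...]
side toaster_lever 0.92 [282.3, 172.6, 58.3, 35.3] [ 0.611 -0.007  0.199] [[0.468, -0.066, 0.147], [0.672, 0.037, 0.214]]
side frozen_button 0.2 [256.7, 174.8, 84.9, 71.7] [0.604 0.033 0.127] [[0.472, -0.083, 0.012], [0.759, 0.083, 0.21]]
side mug_tea 0.62 [346.9, 173.6, 21.0, 21.8] [ 0.401 -0.414  0.07 ] [[0.365, -0.488, 0.006], [0.439, -0.378, 0.095]]
side mug_2 0.63 [332.9, 183.1, 18.6, 28.1] [ 0.46  -0.244  0.074] [[0.434, -0.312, 0.001], [0.504, -0.105, 0.129]]
side kitchen_timer 0.57 [258.1, 277.1, 26.0, 32.2] [0.628 0.381 0.033] [[0.6, 0.335, -0.0], [0.663, 0.399, 0.058]]
side travel_mug 0.73 [220.7, 230.7, 36.2, 37.0] [0.727 0.351 0.154] [[0.694, 0.278, 0.082], [0.772, 0.371, 0.169]]
```

```bash
python3 - <<'E'
from h import *
a=np.load("pics/top.npz");b=np.load("pics/side.npz")
A=cv2.resize(a["px"][120:250,255:365],None,fx=4,fy=4,interpolation=cv2.INTER_CUBIC)
B=cv2.resize(b["px"][160:290,255:345],None,fx=4,fy=4,interpolation=cv2.INTER_CUBIC)
cv2.imwrite("pics/ab.png",np.hstack([A,B]))
W=a["W"];px=a["px"]
R=(W[...,0]>.42)&(W[...,0]<.8)&(abs(W[...,1]+.03)<.16)
for lo,hi in((.172,.190),(.10,.19)):
    m=R&(W[...,2]>lo)&(W[...,2]<hi);r=cv2.minAreaRect(W[m][:,:2].astype(np.float32));print("rect",lo,m.sum(),r,cv2.boxPoints(r).round(3).tolist())
m=R&(W[...,2]>.198);r=cv2.minAreaRect(W[m][:,:2].astype(np.float32));print("slices",r)
hsv=cv2.cvtColor(px,cv2.COLOR_BGR2HSV)
H,S,V=[hsv[...,i].astype(int) for i in range(3)]
for n,c in(("blue",(H>95)&(H<130)&(S>90)),("red",((H<6)|(H>172))&(S>120)),("dark",V<60)):
    q=W[c&R];v=np.argwhere(c&R);print(n,len(q),np.nanmean(q,0).round(4) if len(q) else"",v.mean(0) if len(q) else "")
    if n=="dark":
        for vv,qq in zip(v,q): 
            if qq[0]<.49: print(vv,qq.round(3))
E
```

```text
rect 0.172 3324 ((0.6147276759147644, -0.03210805356502533), (0.1468886435031891, 0.27194321155548096), 70.58099365234375) [[0.4620000123977661, -0.0560000017285347], [0.718999981880188, -0.1469999998807907], [0.7670000195503235, -0.00800000037997961], [0.5109999775886536, 0.0820000022649765]]
rect 0.1 4027 ((0.6001230478286743, -0.028858840465545654), (0.15363352000713348, 0.30368974804878235), 70.41805267333984) [[0.4309999942779541, -0.05000000074505806], [0.7170000076293945, -0.15199999511241913], [0.7689999938011169, -0.007000000216066837], [0.4830000102519989, 0.09399999678134918]]
slices ((0.6804248094558716, -0.07340369373559952), (0.08250824362039566, 0.32638227939605713), 57.80864334106445)
blue 32 [0.53   0.0211 0.1916] [206.5 291.5]
red 32 [ 0.5149 -0.0215  0.1924] [211.65625 306.     ]
dark 1022 [ 0.4893 -0.088   0.0145] [224.25342466 326.97162427]
[225 283] [0.49  0.058 0.001]
[226 283] [ 0.486  0.058 -0.002]
[226 284] [ 0.487  0.055 -0.009]
[226 285] [ 0.487  0.051 -0.002]
[226 323] [ 0.487 -0.076 -0.007]
[226 324] [ 0.487 -0.079 -0.002]
[226 325] [ 0.487 -0.082  0.   
[... 23331 characters left out ...]
-0.001]
[246 331] [ 0.421 -0.102  0.   ]
[246 332] [ 0.421 -0.105 -0.   ]
[246 333] [ 0.421 -0.109  0.002]
[246 334] [ 0.421 -0.112 -0.   ]
[246 335] [ 0.421 -0.116 -0.004]
[246 337] [ 0.421 -0.122 -0.003]
[246 339] [ 0.421 -0.129 -0.001]
[246 343] [ 0.421 -0.142  0.004]
[246 344] [ 0.421 -0.146 -0.004]
[246 345] [ 0.421 -0.149 -0.007]
[246 346] [ 0.421 -0.152 -0.002]
[246 347] [ 0.421 -0.155 -0.003]
[246 348] [ 0.421 -0.158  0.001]
[246 349] [ 0.421 -0.162  0.   ]
[246 350] [ 0.421 -0.165  0.   ]
[246 351] [ 0.421 -0.168  0.001]
[246 352] [ 0.421 -0.172 -0.002]
[246 354] [ 0.421 -0.179 -0.004]
[246 355] [ 0.421 -0.181  0.007]
[246 356] [ 0.421 -0.186 -0.006]
[246 357] [ 0.421 -0.188  0.004]
```

View pics/ab.png

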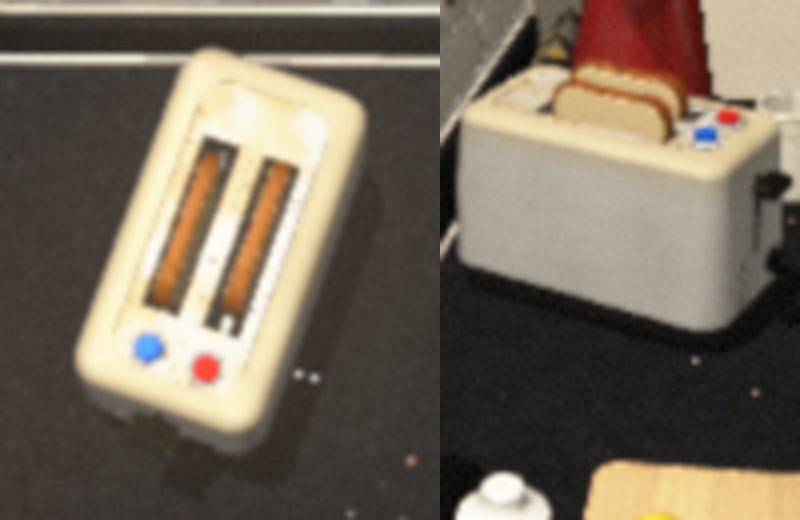

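```bash
cat >> h.py <<'E'
from scipy.spatial.transform import Rotation as Ro
XA=np.array([-.334,-.9426,0]);YA=np.array([.9426,-.334,0]);O=np.array([.6012,-.0355,0]);Z=np.array([0,0,1.])
def tp(x,y,z): return O+XA*x/1e3+YA*y/1e3+Z*z/1e3
def pose():
    s=monitor.state();q=s["tool_rot"];return s,np.array(s["tool_pos"]),Ro.from_quat([q[1],q[2],q[3],q[0]])
def lean(deg,sgn=1):
    a=np.radians(deg);z=np.sin(a)*YA-np.cos(a)*Z;y=sgn*XA;return Ro.from_matrix(np.stack([np.cross(y,z),y,z],1))
def todo(target,R1=None):
    "turn (units) first, then shift (units) in the turned axes"
    s,p,R=pose();R1=R1 or R
    print("t",s["time_s"],"turn",((R.inv()*R1).as_rotvec(degrees=True)/30).round(3),"shift before turn",R.inv().apply((target-p)/.3).round(3),"after",R1.inv().apply((target-p)/.3).round(3))
def rep():
    s,p,R=pose();r=p-O
    print("t",s["time_s"],"toaster mm",(np.array([r@XA,r@YA,r[2]])*1e3).round(1),"F",np.round(s["force"],1),"q",np.round(s["joint_positions"],2),"z",R.as_matrix()[:,2].round(3),"grip",s["grip_width"])
E
python3 - <<'E'
from h import *
rep();print(pose()[2].as_matrix().round(3))
for s in(1,-1):
    todo(tp(-7,-141,280),lean(36,s)); print(lean(36,s).inv().apply([0,0,-1]).round(3))
E
```

```text
t 0.9 toaster mm [ 584.3 -219.9  231.3] F [0.7 0.4 0.3] q [-1.27  0.3   1.52  0.    1.32 -0.07] z [ 0. -0. -1.] grip 1.0042301656704666
[[ 0.932  0.361  0.   ]
 [ 0.361 -0.932 -0.   ]
 [ 0.     0.    -1.   ]]
t 0.9 turn [-0.426  1.148  1.311] shift before turn [ 1.485 -1.323 -0.162] after [ 0.308 -1.971  0.023]
[-0.588  0.     0.809]
t 0.9 turn [-1.447 -0.536 -4.453] shift before turn [ 1.485 -1.323 -0.162] after [-0.308  1.971  0.023]
[0.588 0.    0.809]
```

```bash
python3 -m handwheel '[{"tz":-0.15,"claw":-1},{"tz":-0.05,"tx":0.12,"ty":-0.11,"claw":-1},{"tx":0.12,"ty":-0.11,"claw":-1},{"tx":0.12,"ty":-0.11,"claw":-1},{"tx":0.12,"ty":-0.11,"claw":-1}]' 20 && python3 -m handwheel '[{"tx":0.12,"ty":-0.11,"claw":-1},{"tx":0.12,"ty":-0.11,"claw":-1},{"tx":0.12,"ty":-0.11,"claw":-1},{"tx":0.12,"ty":-0.11,"claw":-1},{"tx":0.12,"ty":-0.11,"claw":-1}]' && python3 -c "
from h import *
rep();todo(tp(-7,-141,280),lean(36))"
```

```text
invalid input at $[0]: expected keys tx, ty, tz, ax, ay, az, claw
```

All keys are needed in every row.

```bash
python3 -m handwheel '[{"tx":0,"ty":0,"tz":-0.15,"ax":0,"ay":0,"az":0,"claw":-1},{"tx":0.12,"ty":-0.11,"tz":-0.05,"ax":0,"ay":0,"az":0,"claw":-1},{"tx":0.12,"ty":-0.11,"tz":0,"ax":0,"ay":0,"az":0,"claw":-1},{"tx":0.12,"ty":-0.11,"tz":0,"ax":0,"ay":0,"az":0,"claw":-1},{"tx":0.12,"ty":-0.11,"tz":0,"ax":0,"ay":0,"az":0,"claw":-1}]' 20 && python3 -m handwheel '[{"tx":0.12,"ty":-0.11,"tz":0,"ax":0,"ay":0,"az":0,"claw":-1},{"tx":0.12,"ty":-0.11,"tz":0,"ax":0,"ay":0,"az":0,"claw":-1},{"tx":0.12,"ty":-0.11,"tz":0,"ax":0,"ay":0,"az":0,"claw":-1},{"tx":0.12,"ty":-0.11,"tz":0,"ax":0,"ay":0,"az":0,"claw":-1},{"tx":0.12,"ty":-0.11,"tz":0,"ax":0,"ay":0,"az":0,"claw":-1}]' && python3 -c "
from h import *
rep();todo(tp(-7,-141,280),lean(36))"
```

```text
time_s: 1.52
tool_pos: [0.2858, -0.3363, 0.2914]
tool_rot: [0.0, 0.983, 0.184, 0.0]
force: [0.6, -0.4, 0.2]
grip_width: -0.002
gripper_force: 0.0
time_s: 2.15
tool_pos: [0.394, -0.1173, 0.2915]
tool_rot: [0.0, 0.983, 0.184, 0.0]
force: [0.8, -0.0, -1.2]
grip_width: -0.0
gripper_force: 0.0
t 2.15 toaster mm [ 146.3 -168.   291.5] F [ 0.8 -0.  -1.2] q [-0.38 -0.06  1.79 -0.    1.42  0.82] z [ 0.001 -0.    -1.   ] grip -0.00022411377159424893
t 2.15 turn [-0.425  1.147  1.311] shift before turn [ 0.401 -0.329  0.038] after [ 0.05  -0.511  0.084]
```

```bash
python3 -m handwheel '[{"tx":0.13,"ty":-0.11,"tz":0,"ax":0,"ay":0,"az":0,"claw":-1},{"tx":0.13,"ty":-0.11,"tz":0,"ax":0,"ay":0,"az":0,"claw":-1},{"tx":0.13,"ty":-0.11,"tz":0,"ax":0,"ay":0,"az":0,"claw":-1},{"tx":0,"ty":0,"tz":0,"ax":-0.07,"ay":0.19,"az":0.22,"claw":-1},{"tx":0,"ty":0,"tz":0,"ax":-0.07,"ay":0.19,"az":0.22,"claw":-1}]' >/dev/null && python3 -m handwheel '[{"tx":0,"ty":0,"tz":0,"ax":-0.07,"ay":0.19,"az":0.22,"claw":-1},{"tx":0,"ty":0,"tz":0,"ax":-0.07,"ay":0.19,"az":0.22,"claw":-1},{"tx":0,"ty":0,"tz":0,"ax":-0.07,"ay":0.19,"az":0.22,"claw":-1},{"tx":0,"ty":0,"tz":0,"ax":-0.07,"ay":0.19,"az":0.22,"claw":-1},{"tx":0,"ty":0,"tz":0,"ax":0,"ay":0,"az":0,"claw":-1}]' && python3 -c "
from h import *
rep();todo(tp(-7,-141,190),lean(36))
p=cams.read_camera('wrist');cv2.imwrite('pics/w.png',p['pixels']);W=cloud(p)
hsv=cv2.cvtColor(p['pixels'],cv2.COLOR_BGR2HSV);H,S,V=[hsv[...,i].astype(int) for i in range(3)]
for n,c in(('blue',(H>95)&(H<130)&(S>120)),('red',((H<6)|(H>172))&(S>130))):
    q=W[c&(W[...,2]>.18)&(W[...,2]<.21)];print(n,len(q),np.nanmean(q,0).round(4) if len(q) else '')
print(tp(-29.5,-86,193.5),tp(15.5,-86,193.5),tp(-7,-145,151))
for d in nets.silhouettes(p,'toaster_lever')[:2]: q=W[d['pixels']];print(d['p'],d['bbox'],np.nanmedian(q,0))
"
```

```text
time_s: 3.4
tool_pos: [0.4662, 0.0164, 0.291]
tool_rot: [0.051, 0.938, -0.162, 0.302]
force: [0.5, 0.7, 0.3]
grip_width: -0.002
gripper_force: 0.0
t 3.4 toaster mm [  -3.8 -144.6  291. ] F [0.5 0.7 0.3] q [ 0.08 -0.21  2.02 -0.34  0.78  2.17] z [ 0.55  -0.194 -0.813] grip -0.0023034335984765193
t 3.4 turn [-0.001  0.012 -0.005] shift before turn [-0.187 -0.01   0.281] after [-0.188 -0.011  0.279]
blue 459 [0.5296 0.0216 0.1926]
red 3507 [ 0.5926 -0.266   0.1945]
[0.5299894 0.0210307 0.1935   ] [ 0.5149594 -0.0213863  0.1935   ] [0.466861  0.0195282 0.151    ]
0.58 [268.7, 38.6, 77.0, 141.7] [ 0.59835787 -0.02563198  0.21108571]
```

View pics/w.png

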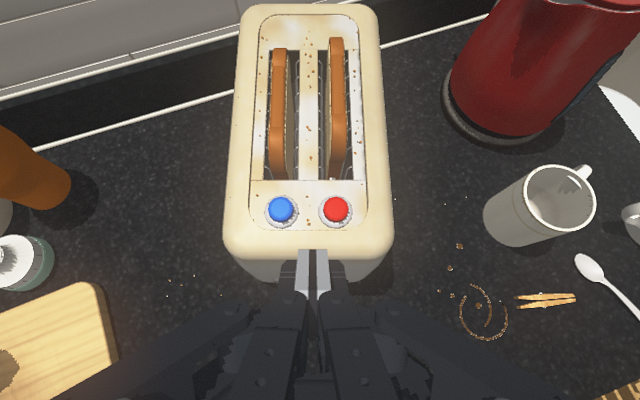

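```bash
python3 -m handwheel '[{"tx":-0.047,"ty":-0.003,"tz":0.07,"ax":0,"ay":0,"az":0,"claw":-1},{"tx":-0.047,"ty":-0.003,"tz":0.07,"ax":0,"ay":0,"az":0,"claw":-1},{"tx":-0.047,"ty":-0.003,"tz":0.07,"ax":0,"ay":0,"az":0,"claw":-1},{"tx":-0.047,"ty":-0.003,"tz":0.07,"ax":0,"ay":0,"az":0,"claw":-1},{"tx":0,"ty":0,"tz":0,"ax":0,"ay":0,"az":0,"claw":-1}]' && python3 -c "
from h import *
rep();todo(tp(-7,-141,95),lean(36))
"
```

```text
time_s: 4.12
tool_pos: [0.4709, 0.0179, 0.1889]
tool_rot: [0.052, 0.938, -0.163, 0.3]
force: [-1.0, 0.3, 0.3]
grip_width: 0.002
gripper_force: 0.0
t 4.125 toaster mm [  -6.8 -140.6  188.9] F [-1.   0.3  0.3] q [ 0.09 -0.07  2.15 -0.49  0.53  2.36] z [ 0.546 -0.196 -0.814] grip 0.0024101660151723617
t 4.125 turn [ 0.003  0.018 -0.004] shift before turn [-0.183 -0.001  0.254] after [-0.185 -0.001  0.252]
```

```bash
python3 -m handwheel '[{"tx":-0.02,"ty":0,"tz":0.027,"ax":0,"ay":0,"az":0,"claw":-1},{"tx":-0.02,"ty":0,"tz":0.027,"ax":0,"ay":0,"az":0,"claw":-1},{"tx":-0.02,"ty":0,"tz":0.027,"ax":0,"ay":0,"az":0,"claw":-1},{"tx":-0.02,"ty":0,"tz":0.027,"ax":0,"ay":0,"az":0,"claw":-1},{"tx":0,"ty":0,"tz":0,"ax":0,"ay":0,"az":0,"claw":-1}]' && python3 -c "
from h import *
rep();todo(tp(-7,-141,95),lean(36))
"
```

```text
time_s: 4.75
tool_pos: [0.4707, 0.0187, 0.1495]
tool_rot: [0.051, 0.938, -0.163, 0.302]
force: [-0.4, -0.2, 2.6]
grip_width: 0.004
gripper_force: 1.3
t 4.75 toaster mm [  -7.5 -141.1  149.5] F [-0.4 -0.2  2.6] q [ 0.09  0.01  2.19 -0.62  0.43  2.5 ] z [ 0.55  -0.195 -0.812] grip 0.0037642433427946985
t 4.75 turn [ 0.     0.011 -0.008] shift before turn [-0.106  0.002  0.148] after [-0.107  0.002  0.147]
```

```bash
python3 -m handwheel '[{"tx":0.06,"ty":0,"tz":-0.081,"ax":0,"ay":0,"az":0,"claw":-1},{"tx":0.06,"ty":0,"tz":-0.081,"ax":0,"ay":0,"az":0,"claw":-1},{"tx":0.06,"ty":0,"tz":-0.081,"ax":0,"ay":0,"az":0,"claw":-1},{"tx":0,"ty":0,"tz":0,"ax":0,"ay":0,"az":-0.33,"claw":-1},{"tx":0,"ty":0,"tz":0,"ax":0,"ay":0,"az":-0.33,"claw":-1}]' >/dev/null; python3 -m handwheel '[{"tx":0,"ty":0,"tz":0,"ax":0,"ay":0,"az":-0.33,"claw":-1},{"tx":0,"ty":0,"tz":0,"ax":0,"ay":0,"az":-0.33,"claw":-1},{"tx":0,"ty":0,"tz":0,"ax":0,"ay":0,"az":-0.33,"claw":-1},{"tx":0,"ty":0,"tz":0,"ax":0,"ay":0,"az":-0.33,"claw":-1},{"tx":0,"ty":0,"tz":0,"ax":0,"ay":0,"az":-0.33,"claw":-1}]' && python3 -m handwheel '[{"tx":0,"ty":0,"tz":0,"ax":0,"ay":0,"az":-0.33,"claw":-1},{"tx":0,"ty":0,"tz":0,"ax":0,"ay":0,"az":-0.33,"claw":-1},{"tx":0,"ty":0,"tz":0,"ax":0,"ay":0,"az":-0.33,"claw":-1},{"tx":0,"ty":0,"tz":0,"ax":0,"ay":0,"az":-0.33,"claw":-1},{"tx":0,"ty":0,"tz":0,"ax":0,"ay":0,"az":-0.33,"claw":-1}]' && python3 -c "
from h import *
rep();todo(tp(-7,-141,190),lean(36,-1))
"
```

```text
time_s: 6.0
tool_pos: [0.4717, 0.0181, 0.2407]
tool_rot: [0.214, 0.863, 0.401, 0.219]
force: [-0.2, -0.1, 0.5]
grip_width: -0.003
gripper_force: 0.0
time_s: 6.62
tool_pos: [0.4717, 0.0181, 0.2407]
tool_rot: [0.286, 0.616, 0.726, 0.109]
force: [1.0, 0.6, -0.3]
grip_width: 0.002
gripper_force: 0.0
t 6.625 toaster mm [  -7.2 -140.   240.7] F [ 1.   0.6 -0.3] q [ 0.09 -0.14  2.09 -0.41  0.66  0.18] z [ 0.55  -0.195 -0.812] grip 0.001952586142566293
t 6.625 turn [-0.005 -0.01  -2.037] shift before turn [ 0.048 -0.089  0.135] after [ 0.102 -0.001  0.135]
```

```bash
python3 -m handwheel '[{"tx":0,"ty":0,"tz":0,"ax":0,"ay":0,"az":-0.34,"claw":-1},{"tx":0,"ty":0,"tz":0,"ax":0,"ay":0,"az":-0.34,"claw":-1},{"tx":0,"ty":0,"tz":0,"ax":0,"ay":0,"az":-0.34,"claw":-1},{"tx":0,"ty":0,"tz":0,"ax":0,"ay":0,"az":-0.34,"claw":-1},{"tx":0,"ty":0,"tz":0,"ax":0,"ay":0,"az":-0.34,"claw":-1}]' >/dev/null; python3 -m handwheel '[{"tx":0,"ty":0,"tz":0,"ax":0,"ay":0,"az":-0.34,"claw":-1},{"tx":0.05,"ty":0,"tz":0.067,"ax":0,"ay":0,"az":0,"claw":-1},{"tx":0.05,"ty":0,"tz":0.067,"ax":0,"ay":0,"az":0,"claw":-1},{"tx":0.02,"ty":0,"tz":0.027,"ax":0,"ay":0,"az":0,"claw":-1},{"tx":0,"ty":0,"tz":0,"ax":0,"ay":0,"az":0,"claw":-1}]' && python3 -c "
from h import *
rep();todo(tp(-7,-141,95),lean(36,-1))
p=cams.read_camera('side');cv2.imwrite('pics/s2.png',cv2.resize(p['pixels'][120:270,250:390],None,fx=4,fy=4))
"
```

```text
time_s: 7.88
tool_pos: [0.4709, 0.0185, 0.1803]
tool_rot: [0.302, 0.163, 0.938, -0.051]
force: [0.4, -0.1, 0.6]
grip_width: -0.002
gripper_force: 0.0
t 7.875 toaster mm [  -7.4 -140.9  180.3] F [ 0.4 -0.1  0.6] q [ 0.09 -0.05  2.16 -0.52  0.51 -0.75] z [ 0.549 -0.195 -0.812] grip -0.0015207339093150874
t 7.875 turn [-0.001 -0.011 -0.008] shift before turn [ 0.166 -0.002  0.231] after [ 0.168 -0.001  0.23 ]
```

View pics/s2.png

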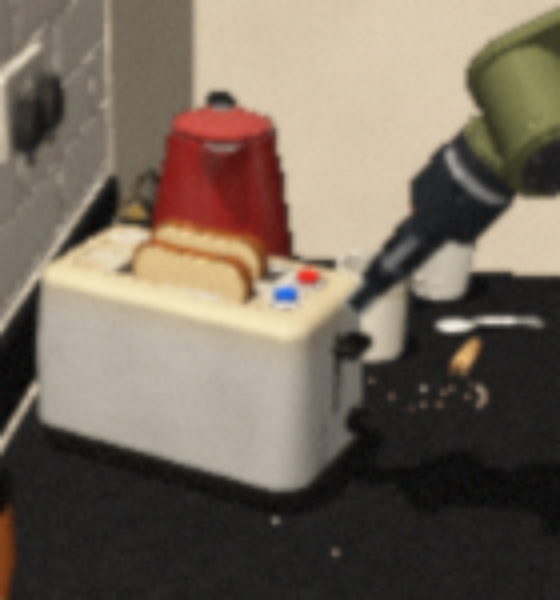

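The leaning fingertip, at (352,305), is right above the lever pad at (352,345), and the bread is still up.

```bash
python3 -m handwheel '[{"tx":0.02,"ty":0,"tz":0.027,"ax":0,"ay":0,"az":0,"claw":-1},{"tx":0.02,"ty":0,"tz":0.027,"ax":0,"ay":0,"az":0,"claw":-1},{"tx":0.02,"ty":0,"tz":0.027,"ax":0,"ay":0,"az":0,"claw":-1},{"tx":0.02,"ty":0,"tz":0.027,"ax":0,"ay":0,"az":0,"claw":-1},{"tx":0.02,"ty":0,"tz":0.027,"ax":0,"ay":0,"az":0,"claw":-1}]' >/dev/null&& python3 -c "
from h import *
rep();todo(tp(-7,-141,95),lean(36,-1))
"
```

```text
t 8.55 toaster mm [  -7.6 -141.2  129.9] F [-3.2 -3.1 14.4] q [ 0.09  0.05  2.21 -0.7   0.39 -0.55] z [ 0.551 -0.195 -0.811] grip -0.0006250817980948132
t 8.55 turn [ 0.001 -0.008 -0.009] shift before turn [ 0.067 -0.002  0.095] after [ 0.068 -0.002  0.095]
```

```bash
python3 -m handwheel '[{"tx":0.014,"ty":0,"tz":0.019,"ax":0,"ay":0,"az":0,"claw":-1},{"tx":0.014,"ty":0,"tz":0.019,"ax":0,"ay":0,"az":0,"claw":-1},{"tx":0.014,"ty":0,"tz":0.019,"ax":0,"ay":0,"az":0,"claw":-1},{"tx":0.014,"ty":0,"tz":0.019,"ax":0,"ay":0,"az":0,"claw":-1}]' && python3 -c "
from h import *
rep();todo(tp(-7,-141,95),lean(36,-1))
p=cams.read_camera('side');cv2.imwrite('pics/s3.png',cv2.resize(p['pixels'][120:270,250:390],None,fx=4,fy=4))
"
```

```text
time_s: 9.05
tool_pos: [0.4709, 0.019, 0.1022]
tool_rot: [0.303, 0.163, 0.937, -0.051]
force: [3.0, -4.6, 8.2]
grip_width: 0.001
gripper_force: 4.2
t 9.05 toaster mm [  -7.9 -141.   102.2] F [ 3.  -4.6  8.2] q [ 0.09  0.12  2.23 -0.86  0.33 -0.37] z [ 0.552 -0.195 -0.811] grip 0.0009472392574879655
t 9.05 turn [ 0.002 -0.006 -0.009] shift before turn [ 0.014 -0.003  0.019] after [ 0.014 -0.003  0.019]
```

View pics/s3.png

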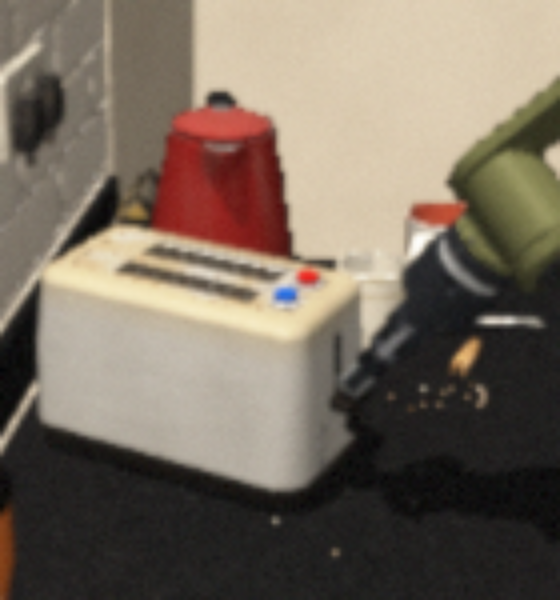

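The bread has sunk and the pad, at (345,400), is deep down. I'll push a little further, then retract.

```bash
python3 -m handwheel '[{"tx":0.014,"ty":0,"tz":0.019,"ax":0,"ay":0,"az":0,"claw":-1},{"tx":0,"ty":0,"tz":0,"ax":0,"ay":0,"az":0,"claw":-1}]' && python3 -m handwheel '[{"tx":-0.02,"ty":0,"tz":-0.027,"ax":0,"ay":0,"az":0,"claw":-1},{"tx":-0.04,"ty":0,"tz":-0.054,"ax":0,"ay":0,"az":0,"claw":-1},{"tx":-0.06,"ty":0,"tz":-0.081,"ax":0,"ay":0,"az":0,"claw":-1},{"tx":-0.08,"ty":0,"tz":-0.108,"ax":0,"ay":0,"az":0,"claw":-1},{"tx":-0.08,"ty":0,"tz":-0.108,"ax":0,"ay":0,"az":0,"claw":-1}]' && python3 -c "
from h import *
rep();todo(tp(-29.5,-86,230))
p=cams.read_camera('side');cv2.imwrite('pics/s4.png',cv2.resize(p['pixels'][120:270,250:390],None,fx=4,fy=4))
p=cams.read_camera('top');W=cloud(p)
hsv=cv2.cvtColor(p['pixels'],cv2.COLOR_BGR2HSV);H,S,V=[hsv[...,i].astype(int) for i in range(3)]
R=(abs(W[...,0]-.52)<.06)&(abs(W[...,1])<.08)&(W[...,2]>.17)&(W[...,2]<.21)
for c in((H>95)&(H<130)&(S>90),((H<6)|(H>172))&(S>120)): q=W[c&R];print(len(q),q.mean(0).round(4))
"
```

```text
time_s: 9.35
tool_pos: [0.4706, 0.0191, 0.0948]
tool_rot: [0.303, 0.163, 0.938, -0.051]
force: [2.3, -2.0, 5.6]
grip_width: 0.004
gripper_force: 3.2
time_s: 9.98
tool_pos: [0.4715, 0.0181, 0.2364]
tool_rot: [0.302, 0.163, 0.938, -0.051]
force: [-0.4, -0.2, -1.0]
grip_width: 0.002
gripper_force: 0.0
t 9.975 toaster mm [  -7.2 -140.2  236.4] F [-0.4 -0.2 -1. ] q [ 0.09 -0.14  2.09 -0.41  0.65 -0.88] z [ 0.55  -0.195 -0.812] grip 0.0017955475763818795
t 9.975 turn [0. 0. 0.] shift before turn [-0.134  0.075  0.123] after [-0.134  0.075  0.123]
32 [0.5298 0.0211 0.193 ]
31 [ 0.5151 -0.0213  0.1932]
```

View pics/s4.png

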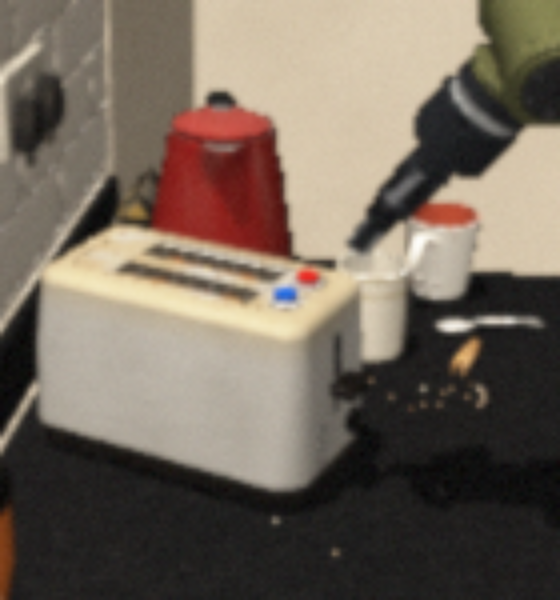

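Caught: the bread is inside, the pad sits at mid travel at (350,385), and the toaster hasn't moved. For the button I'll turn the tool vertical.

```bash
python3 -c "
from h import *
todo(tp(-29.5,-86,225),lean(0,-1))"
```

```text
t 10.075 turn [ 0.008  1.201 -0.01 ] shift before turn [-0.113  0.073  0.143] after [-0.176  0.072  0.049]
```

```bash
python3 -m handwheel '[{"tx":0,"ty":0,"tz":0,"ax":0,"ay":0.3,"az":0,"claw":-1},{"tx":0,"ty":0,"tz":0,"ax":0,"ay":0.3,"az":0,"claw":-1},{"tx":0,"ty":0,"tz":0,"ax":0,"ay":0.3,"az":0,"claw":-1},{"tx":0,"ty":0,"tz":0,"ax":0,"ay":0.3,"az":0,"claw":-1}]' >/dev/null&& python3 -m handwheel '[{"tx":-0.06,"ty":0.024,"tz":0,"ax":0,"ay":0,"az":0,"claw":-1},{"tx":-0.06,"ty":0.024,"tz":0,"ax":0,"ay":0,"az":0,"claw":-1},{"tx":-0.056,"ty":0.024,"tz":0.049,"ax":0,"ay":0,"az":0,"claw":-1},{"tx":0,"ty":0,"tz":0,"ax":0,"ay":0,"az":0,"claw":-1}]' && python3 -c "
from h import *
rep();todo(tp(-29.5,-86,197),lean(0,-1))
p=cams.read_camera('wrist');cv2.imwrite('pics/w2.png',p['pixels'])"
```

```text
time_s: 11.08
tool_pos: [0.5284, 0.0204, 0.2183]
tool_rot: [-0.004, 0.172, 0.985, 0.001]
force: [-0.3, -0.7, -0.8]
grip_width: 0.003
gripper_force: 0.0
t 11.075 toaster mm [-28.4 -87.3 218.3] F [-0.3 -0.7 -0.8] q [-0.03  0.27  1.59  0.    1.29 -1.26] z [-0.008  0.003 -1.   ] grip 0.003123722665483726
t 11.075 turn [ 0.001 -0.016 -0.009] shift before turn [-0.005  0.004  0.071] after [-0.004  0.004  0.071]
```

View pics/w2.png

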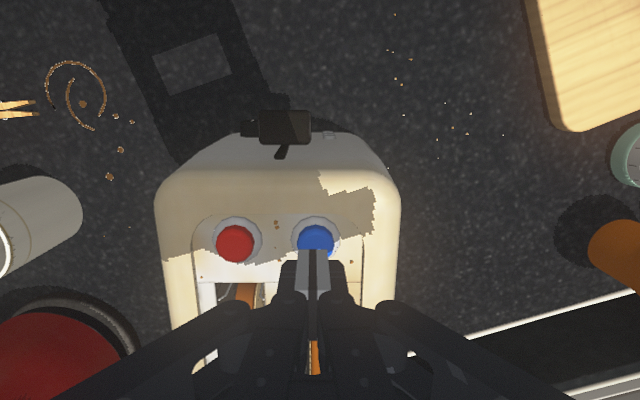

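The fingertips are above the blue button at (315,240), and the red one at (235,243) is clear.

```bash
python3 -m handwheel '[{"tx":-0.004,"ty":0.004,"tz":0.035,"ax":0,"ay":0,"az":0,"claw":-1},{"tx":0,"ty":0,"tz":0.03,"ax":0,"ay":0,"az":0,"claw":-1},{"tx":0,"ty":0,"tz":0.015,"ax":0,"ay":0,"az":0,"claw":-1},{"tx":0,"ty":0,"tz":0,"ax":0,"ay":0,"az":0,"claw":-1}]' >/dev/null&& python3 -c "
from h import *
rep()"; python3 -m handwheel '[{"tx":0,"ty":0,"tz":0.007,"ax":0,"ay":0,"az":0,"claw":-1},{"tx":0,"ty":0,"tz":0,"ax":0,"ay":0,"az":0,"claw":-1}]'>/dev/null && python3 -c "
from h import *
rep()"
```

```text
t 11.625 toaster mm [-29.8 -86.3 196.5] F [-0.2  0.3 -0.2] q [-0.03  0.29  1.62  0.    1.24 -1.26] z [-0.005  0.004 -1.   ] grip -0.0020021374168659647
t 11.875 toaster mm [-29.9 -86.1 194.7] F [ 0.1  0.6 -0. ] q [-0.03  0.29  1.62  0.    1.23 -1.26] z [-0.004  0.004 -1.   ] grip -0.001003412401142316
```

```bash
python3 -m handwheel '[{"tx":0,"ty":0,"tz":0.01,"ax":0,"ay":0,"az":0,"claw":-1},{"tx":0,"ty":0,"tz":0,"ax":0,"ay":0,"az":0,"claw":-1}]'>/dev/null && python3 -c "
from h import *
rep()";  python3 -m handwheel '[{"tx":0,"ty":0,"tz":0.006,"ax":0,"ay":0,"az":0,"claw":-1},{"tx":0,"ty":0,"tz":0,"ax":0,"ay":0,"az":0,"claw":-1}]'>/dev/null && python3 -c "
from h import *
rep()"
```

```text
t 12.125 toaster mm [-30.  -86.  191.6] F [0.4 1.  2. ] q [-0.03  0.29  1.62  0.    1.23 -1.26] z [-0.004  0.004 -1.   ] grip -0.0029975990640167065
t 12.375 toaster mm [-29.9 -86.  189.9] F [1.9 0.6 2. ] q [-0.03  0.3   1.62  0.    1.22 -1.26] z [-0.004  0.004 -1.   ] grip 0.004724592897459511
```

```bash
for i in 1 2; do python3 -m handwheel '[{"tx":0,"ty":0,"tz":0.004,"ax":0,"ay":0,"az":0,"claw":-1},{"tx":0,"ty":0,"tz":0,"ax":0,"ay":0,"az":0,"claw":-1}]'>/dev/null; python3 -c "
from h import *
rep()"; done
```

```text
t 12.625 toaster mm [-30.  -86.  189.3] F [-1.4 -1.4  8.4] q [-0.03  0.3   1.63  0.    1.22 -1.26] z [-0.003  0.004 -1.   ] grip 0.0010002205312799241
t 12.875 toaster mm [-30.1 -85.9 189.1] F [-5.6  0.5 18.8] q [-0.03  0.3   1.63  0.    1.22 -1.26] z [-0.002  0.004 -1.   ] grip 0.0009108394176959355
```

Bottomed out, so the button is fully in. Retract and check.

```bash
python3 -m handwheel '[{"tx":0,"ty":0,"tz":-0.03,"ax":0,"ay":0,"az":0,"claw":-1},{"tx":0,"ty":0,"tz":-0.1,"ax":0,"ay":0,"az":0,"claw":-1},{"tx":0,"ty":0,"tz":-0.15,"ax":0,"ay":0,"az":0,"claw":-1},{"tx":0.15,"ty":0,"tz":-0.1,"ax":0,"ay":0,"az":0,"claw":-1},{"tx":0.15,"ty":0,"tz":0,"ax":0,"ay":0,"az":0,"claw":-1}]'>/dev/null; python3 -m handwheel '[{"tx":0.1,"ty":0,"tz":0,"ax":0,"ay":0,"az":0,"claw":-1},{"tx":0,"ty":0,"tz":0,"ax":0,"ay":0,"az":0,"claw":-1},{"tx":0,"ty":0,"tz":0,"ax":0,"ay":0,"az":0,"claw":-1}]'>/dev/null;  python3 -c "
from h import *
rep()
p=cams.read_camera('side');cv2.imwrite('pics/s5.png',cv2.resize(p['pixels'][120:270,250:390],None,fx=4,fy=4))
p=cams.read_camera('top');W=cloud(p)
hsv=cv2.cvtColor(p['pixels'],cv2.COLOR_BGR2HSV);H,S,V=[hsv[...,i].astype(int) for i in range(3)]
R=(abs(W[...,0]-.52)<.06)&(abs(W[...,1])<.08)&(W[...,2]>.17)&(W[...,2]<.21)
for c in((H>95)&(H<130)&(S>90),((H<6)|(H>172))&(S>120)): q=W[c&R];print(len(q),q.mean(0).round(4) if len(q) else 0)
"
```

```text
t 13.875 toaster mm [ -30.1 -205.2  302.1] F [ 0.2  0.5 -0.4] q [ 0.06 -0.04  1.74  0.    1.45 -1.17] z [-0.004  0.004 -1.   ] grip 0.0011196110799267247
32 [0.5299 0.0211 0.1922]
31 [ 0.5151 -0.0213  0.1929]
```

View pics/s5.png

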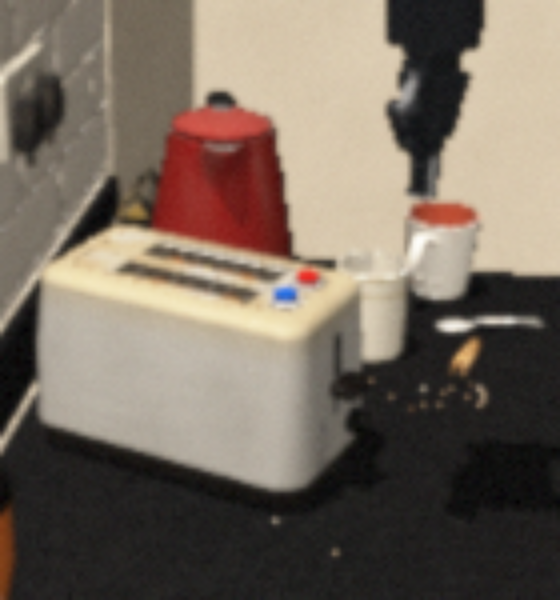

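The lever is still caught at (350,385), the bread is inside, both buttons are up and the arm is clear.

```bash
python3 -c "
from h import *
print(sign_off())"
```

```text
the job is handed in; nothing more can be done
None
```

The job is handed in, with no verdict shown: the last pictures show the lever caught at mid travel with the bread inside, the blue button back up after bottoming out, the red button untouched, and the toaster and the two mugs in view where they were.

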